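# Stepped candles on the Advent board

### The arm

A 6-joint arm with a two-finger parallel gripper is mounted at the origin on the work surface. World frame = base frame: x ahead of the robot, y to its left, z up, the work surface at z = 0. Lengths are in m, angles in rad, forces in N, time in s.
With the tool pointing down it reaches from about 0.4 to 0.825 m from the base axis. Payload 7 kg.
Tool frame: the origin (TCP) lies on the centre line of the jaws, within the pads' length; the fingertips stand 8 mm ahead of it and the grasp point (between the pads) lies 11 mm behind it; z points along the fingers, y is the line along which they close (so a half turn about z gives the same grasp; the last joint's range is limited). The gripper opens to 88 mm and grips with 3 to 60 N. Pads are 19 mm wide; open, the fingers measure 130 mm over their backs; the gripper's body (78 mm by 193 mm) begins 47 mm behind the grasp point.
Start: joints at [-0.985, 0.359, 0.012, 0, -1.224, -0.288], TCP at [0.198, -0.645, 0.235] pointing down, gripper open.
Joint ranges: [-3.07, 3.07], [-1.43, 2.12], [-1.02, 1.25], [-3.03, 1.67], [-3.05, -0], [-3.03, 3.03]. Speed limits (rad/s): [2.39, 2.39, 3.01, 3.14, 3.14, 3.14].

### API

Orientations are given as a 3x3 rotation matrix whose columns are the frame's x, y, z axes.
In Python, from plant import arm, read_camera, calibration, boxes_of, regions_of, landmark_of gives the robot as it stands.
- The arm moves only by the tool play_rows, never from a script. Its argument "deltas" is a list of rows, each an object of numbers: "dx", "dy", "dz": the shift along the tool's x, y, z in mm; "wx", "wy", "wz": the turn, a rotation vector about the tool's x, y, z in degrees; "claw": the closure, from 0 (fully open) to 1 (shut). In form: [{"dx": .., "dy": .., "dz": .., "wx": .., "wy": .., "wz": .., "claw": ..}, ...]. A call has exactly 5 rows; each row is the pose to reach, as a shift and turn from the pose commanded when the call began, along the tool's axes at that moment; what a row does not reach only later rows make up. A row lasts 1/12 s, in which the tool goes at most 41.7 mm and 7.16 degrees, less where a joint would pass 70% of its speed; a pose out of reach is approached as far as the arm can. A call with a gripper value outside its range is refused whole. The fingers move at their own pace and stop on an object; "squeeze" is the grip in N (left out, the last holds). Time passes only in rows, so rows that repeat a pose let the fingers close, or fill a call up. It gives the time, the measured TCP pose, the force, the opening and the grip force at its end, in the units of the state.
- arm.state(): the state, without advancing time (a new reading comes with each control period).
- read_camera(name): name is "scene" or "top" or "wrist"; returns the picture (480x640x3 uint8, red, green, blue); there is no depth.
- calibration(name): a dict with "mtx" (3x3 intrinsics, pixels), "distortion" ([k1, k2, p1, p2, k3] as OpenCV has them; the pictures are not rectified), "rvec" (rotation vector, rad) and "tvec" (3), from world to camera coordinates, as OpenCV has them. Camera axes: x right, y down, z forward; pixel columns grow to the right and rows downward; lengths in m; the calibration is good to about 2 mm. A picture is of the moment at which its call begins: read the wrist's pose just before it. calibration takes no time and is no camera call; for the wrist camera it gives the pose at the moment of the call.
- arm.job_done(): hands the job in; it is judged then, once.
Trained networks look in the newest picture that a camera, given by its name, has taken for a name from the list of things; names that differ only in an ending like _2 or _b are one class to them, and where a whole thing is asked for, a point or a joint stands for the part that bears it (a point fixed in the world has none). Each returns a list of dicts, best first, with "p" (0 to 1); they miss things now and then, are a little off and sometimes report something else, mostly with a low value. They report only what shows in the picture. A call takes as long as a camera call.
- boxes_of(camera, target): "extent" ([left, top, right, bottom] in pixels, round what is visible of it).
- regions_of(camera, target): "pixels" (480x640 bool, what is visible of it) and "extent" ([left, top, right, bottom] in pixels, round what is visible of it).
- landmark_of(camera, target): "at" ([column, row] in pixels: a listed point, or the origin of a listed thing).
The state is a dict: "clock": time; "joints": joint angles; "joint_vel": joint speeds; "joint_efforts": joint torques, N m; "ee_pos": TCP position; "ee_rot": TCP orientation; "ft_force": force on the tool from outside, world axes, zero at the start; "ft_torque": the same for the moment, N m; "width": opening from 0.0 (shut) to 1.0 (fully open); "grip_force": force on a finger pad.
Only numpy, scipy, OpenCV 4.12 (cv2) and the standard library are available. Lean on these libraries where they do the work, as an engineer would, in place of code of your own. Each camera call takes 0.05 s, during which the arm holds its last target. There are 200 camera calls.

### The job

Set up the Advent board: stand the four candles on its four black plates, one to a plate and centred on it, stepping down evenly in height from the tallest beside the brass star to the shortest beside the pine cone. Set each one down gently and upright without dropping it or knocking any over, and leave the cup, the wire spool and the tin where they are.

Things in the scene. Friction and masses are not known exactly. Their poses are not given: they have to be found in the camera images.
- candle_plum: very dark plum (blackish purple) loose pillar candle, the tallest of four: a plain wax cylinder 50 mm in diameter and 120 mm high (plus a thin 8 mm wick), about 212 g, standing upright on the table at the start. Origin: centre of its underside, z up.
- candle_red: red loose pillar candle, the second tallest of four: a plain wax cylinder 50 mm in diameter and 100 mm high (plus a thin 8 mm wick), about 177 g, standing upright on the table at the start. Origin: centre of its underside, z up.
- candle_pink: pink loose pillar candle, the second shortest of four: a plain wax cylinder 50 mm in diameter and 80 mm high (plus a thin 8 mm wick), about 142 g, standing upright on the table at the start. Origin: centre of its underside, z up.
- candle_cream: cream white loose pillar candle, the shortest of four: a plain wax cylinder 50 mm in diameter and 60 mm high (plus a thin 8 mm wick), about 106 g, standing upright on the table at the start. Origin: centre of its underside, z up.
- board: brown wooden candle board fixed on the table, 430 mm long (its own y) by 100 mm (its own x) and 18 mm thick, carrying four flat round black iron plates in one row, each 72 mm across and 3 mm thick, so that a plate's top lies 21 mm above the origin. Plate centres at x = 0 and y = -127.5, -42.5, +42.5 and +127.5 mm in its frame. Origin: centre of its underside, z up.
- star: small shiny golden (brass) five-pointed star, 48 mm across and 13 mm high, fixed on one end of the board, at x = 0, y = +185 or -185 mm in the board's frame; which end changes from start to start. It marks the tall end of the row. Origin: centre of its underside.
- pinecone: small brown pine cone, 36 mm across and 30 mm high, fixed on the other end of the board. It marks the short end. Origin: centre of its underside.
- cup: bystander: loose blue cup with white dots, 92 mm across the rim, 62 mm high, handle to its own +y reaching 68 mm from the axis. Origin: centre of its underside.
- spool: bystander: loose wooden spool of green wire, 60 mm across, 44 mm high. Origin: centre of its underside.
- tin: bystander: loose metal tin with a copper lid, 70 mm across, 64 mm high. Origin: centre of its underside.

How it is judged:
At the end, for the whole second after the job is handed in: Counting from the star: plum, red, pink, cream, each upright (within 4.5 degrees) and at rest on its own plate, its axis within 12 mm of the plate's centre across the board and 13 mm along it (measured as distance from the star), its foot on the plate (within 4 mm in height) (x of candle_plum in the frame of board between -0.012 and 0.012 m and y of candle_plum in the frame of board between -0.1405 and 0.1405 m and horizontal distance between candle_plum and star between 0.0445 and 0.0705 m and z of candle_plum in the frame of board between 0.017 and 0.025 m and angle between each of candle_plum, candle_red, candle_pink, candle_cream's own z axis and vertical below 0.08 rad and linear speed of each of candle_plum, candle_red, candle_pink, candle_cream below 0.02 m/s and angular speed of each of candle_plum, candle_red, candle_pink, candle_cream below 0.2 rad/s and x of candle_red in the frame of board between -0.012 and 0.012 m and y of candle_red in the frame of board between -0.1405 and 0.1405 m and horizontal distance between candle_red and star between 0.1295 and 0.1555 m and z of candle_red in the frame of board between 0.017 and 0.025 m and x of candle_pink in the frame of board between -0.012 and 0.012 m and y of candle_pink in the frame of board between -0.1405 and 0.1405 m and horizontal distance between candle_pink and star between 0.2145 and 0.2405 m and z of candle_pink in the frame of board between 0.017 and 0.025 m and x of candle_cream in the frame of board between -0.012 and 0.012 m and y of candle_cream in the frame of board between -0.1405 and 0.1405 m and horizontal distance between candle_cream and star between 0.2995 and 0.3255 m and z of candle_cream in the frame of board between 0.017 and 0.025 m); the robot touches nothing.
It fails at once if a candle is knocked over (tilted more than 40 degrees) (angle between any of candle_plum, candle_red, candle_pink, candle_cream's own z axis and vertical above 0.7 rad).
It fails at once if a candle is dropped or thrown: it moves faster than 0.7 m/s (a fall of about 25 mm) out of the fingers ((linear speed of candle_plum above 0.7 m/s and contact force between candle_plum and the fingers below 0.05 N) or (linear speed of candle_red above 0.7 m/s and contact force between candle_red and the fingers below 0.05 N) or (linear speed of candle_pink above 0.7 m/s and contact force between candle_pink and the fingers below 0.05 N) or (linear speed of candle_cream above 0.7 m/s and contact force between candle_cream and the fingers below 0.05 N)).
It fails at once if the cup, the spool or the tin is shifted by more than 30 mm or tipped (distance of any of cup, spool, tin from where it was at the start of the episode above 0.03 m or angle between any of cup, spool, tin's own z axis and vertical above 0.4 rad).
It also fails if it takes over 112 s, if anything falls off the work surface, if the arm or the gripper's body presses on something with over 40 N, if the wrist force passes 120 N, or if a joint passes its speed limit or range.

## Working session

There is one attempt and no reset: what is moved stays moved. The work goes in short steps, Python scripts to look and compute and a tool call to move; the robot and the scene stay as the last step left them, time stands still between calls to the robot, and variables do not carry over. Pictures are saved under pics/ and viewed, at most 14 in all, crops included, and the job is handed in when it is done.

Besides the shell and the picture viewer there is one more tool, called as name(argument=value, ...) on one line, values as JSON. play_rows: Moves the arm, as the interface text tells. Its arguments: {"type":"object","properties":{"deltas":{"type":"array","items":{"type":"object","properties":{"dx":{"type":"number"},"dy":{"type":"number"},"dz":{"type":"number"},"wx":{"type":"number"},"wy":{"type":"number"},"wz":{"type":"number"},"claw":{"type":"number"}}}},"squeeze":{"type":"number"}},"required":["deltas"]}

```bash
mkdir -p pics; ls; cat > h.py <<'E'
import numpy as np, cv2
from plant import arm, read_camera, calibration, boxes_of, regions_of, landmark_of
def save(cam,name):
    im=read_camera(cam); cv2.imwrite('pics/'+name,im[:,:,::-1]); return im
def ray(cam,uv,z):
    c=calibration(cam); K=np.array(c['mtx'],float); R=cv2.Rodrigues(np.array(c['rvec'],float))[0]; t=np.array(c['tvec'],float).ravel()
    p=cv2.undistortPoints(np.array([[uv]],float),K,np.array(c['distortion'],float)).ravel()
    d=R.T@np.array([p[0],p[1],1]); o=-R.T@t
    return o+d*(z-o[2])/d[2]
def proj(cam,P):
    c=calibration(cam)
    return cv2.projectPoints(np.array(P,float).reshape(-1,1,3),np.array(c['rvec'],float),np.array(c['tvec'],float),np.array(c['mtx'],float),np.array(c['distortion'],float))[0].reshape(-1,2)
E
python3 - <<'E'
from h import *
np.set_printoptions(precision=4,suppress=True)
for cam in ('top','scene'):
    save(cam,cam+'0.png')
    c=calibration(cam); R=cv2.Rodrigues(np.array(c['rvec'],float))[0]; print(cam,-R.T@np.array(c['tvec'],float).ravel())
    for n in ['candle_plum','candle_red','candle_pink','candle_cream','board','star','pinecone','cup','spool','tin']:
        l=landmark_of(cam,n)[:2]; b=boxes_of(cam,n)[:2]
        print(n,[(np.round(x['at'],1),round(x['p'],2),ray(cam,x['at'],0.018 if n in('star','pinecone') else 0.)[:2]) for x in l],[(np.round(x['extent']),round(x['p'],2)) for x in b])
s=arm.state(); print(s['clock'],s['ee_pos'],s['ee_rot'])
E
```

```text
pics
top [ 0.4528 -0.0172  1.2458]
candle_plum [(array([221.1, 291.7]), 0.67, array([0.4335, 0.239 ])), (array([425.3, 292.8]), 0.24, array([ 0.4302, -0.227 ]))] [(array([200., 281., 237., 310.]), 0.85)]
candle_red [(array([367.1, 286.6]), 0.64, array([ 0.4447, -0.095 ]))] [(array([360., 276., 385., 302.]), 0.84), (array([289., 280., 313., 308.]), 0.56)]
candle_pink [(array([421.4, 292.8]), 0.7, array([ 0.4303, -0.2181]))] [(array([414., 281., 439., 306.]), 0.79), (array([193., 186., 383., 240.]), 0.59)]
candle_cream [(array([298.5, 289.1]), 0.97, array([0.4394, 0.0612]))] [(array([286., 283., 312., 306.]), 0.59)]
board [(array([286.9, 214.8]), 0.63, array([0.6103, 0.0883]))] [(array([193., 186., 387., 245.]), 0.76), (array([360., 210., 377., 224.]), 0.67)]
star [(array([366.3, 217.7]), 0.51, array([ 0.6004, -0.0937]))] [(array([357., 209., 378., 222.]), 0.46), (array([495., 248., 525., 280.]), 0.29)]
pinecone [(array([203.4, 203.8]), 0.6, array([0.6346, 0.2793]))] [(array([487., 180., 526., 218.]), 0.19)]
cup [(array([139.3, 249.2]), 0.6, array([0.5317, 0.4331])), (array([300.6, 293
[... 1120 characters left out ...]
19.9]), 0.5, array([0.6215, 0.2867])), (array([245.7, 292.1]), 0.5, array([ 0.4449, -0.224 ]))] [(array([405., 211., 416., 225.]), 0.59)]
cup [(array([408.8, 193.3]), 0.79, array([0.536 , 0.4443]))] [(array([396., 169., 424., 199.]), 0.82)]
spool [(array([207.5, 351.4]), 0.8, array([ 0.4963, -0.4094])), (array([345.7, 210.5]), 0.39, array([0.4255, 0.2471]))] [(array([192., 327., 221., 363.]), 0.67), (array([301., 220., 317., 247.]), 0.28)]
tin [(array([257.7, 379.9]), 0.74, array([ 0.6447, -0.4052]))] [(array([241., 347., 276., 392.]), 0.89), (array([300., 218., 318., 243.]), 0.3)]
2.1 [ 0.198  -0.6453  0.2345] [[-0.956  -0.2934 -0.    ]
 [-0.2934  0.956  -0.    ]
 [ 0.     -0.     -1.    ]]
```

```bash
python3 - <<'E'
import cv2
a=cv2.imread('pics/top0.png')[160:330,80:560]
cv2.imwrite('pics/top0c.png',cv2.resize(a,(800,283),interpolation=cv2.INTER_CUBIC))
E
```

```text
(no output)
```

View pics/top0c.png

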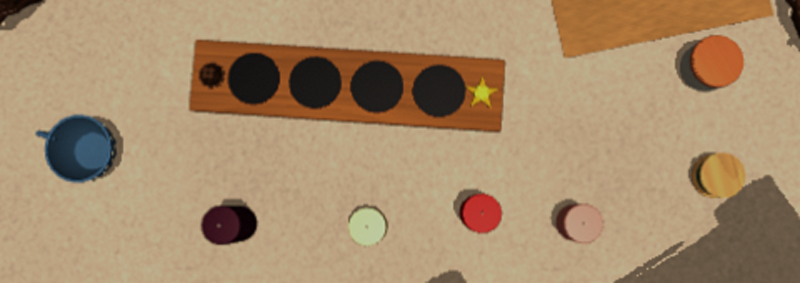

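View pics/scene0.png

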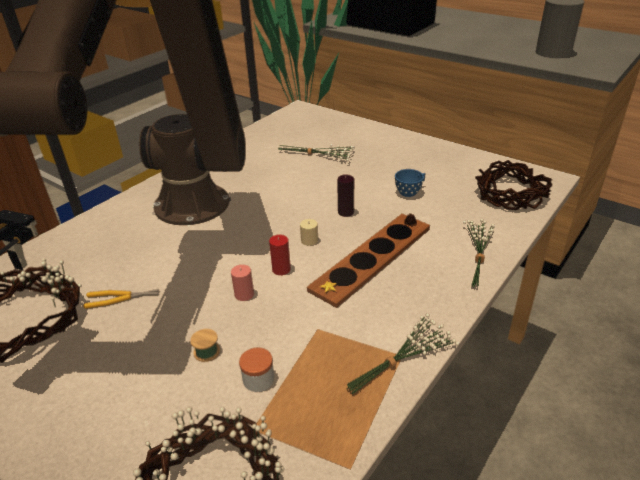

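The top view shows the board's plates at crop x≈253, 315, 377 and 439. The star is at the right end (crop 482,93), the cone is on the left, and the candles stand in a row below. Next I measure the plates and candle tops by colour.

```bash
python3 - <<'E'
from h import *
np.set_printoptions(precision=4,suppress=True)
im=cv2.imread('pics/top0.png'); g=im.max(2).astype(int)
m=np.zeros(g.shape,np.uint8); m[180:245,212:362]=(g[180:245,212:362]<50)
n,l,s,c=cv2.connectedComponentsWithStats(m)
P=[]
for i in range(1,n):
    if s[i,4]>200: w=ray('top',c[i],.021)[:2]; P.append(w); print('plate',c[i],s[i],w)
P=np.array(sorted(P,key=lambda p:p[1])); print(np.linalg.norm(np.diff(P,axis=0),axis=1))
ctr=P.mean(0); u=np.linalg.svd(P-ctr)[2][0]; u*=np.sign(u[1])
print('board',ctr,'u',u,np.degrees(np.arctan2(u[0],u[1])))
for k,y in enumerate([-.1275,-.0425,.0425,.1275]): print('target',ctr+u*y,P[k])
hsv=cv2.cvtColor(im,cv2.COLOR_BGR2HSV)
for nm,(x,y),h in [('plum',(213,295),.12),('cream',(300,296),.06),('red',(369,288),.1),('pink',(430,294),.08)]:
    r=17; sub=cv2.cvtColor(im,cv2.COLOR_BGR2LAB)[y-r:y+r,x-r:x+r].astype(float)
    ref=np.median(sub[r-2:r+3,r-2:r+3].reshape(-1,3),0)
    d=np.linalg.norm(sub-ref,axis=2); mm=(d<22).astype(np.uint8)
    n,l,s,c=cv2.connectedComponentsWithStats(mm); i=l[r,r]
    q=c[i]+[x-r,y-r]; w=ray('top',q,h); e=s[i]
    print(nm,q,e[2:],w[:2], 'boxctr',ray('top',[x-r+e[0]+e[2]/2-.5,y-r+e[1]+e[3]/2-.5],h)[:2], 'exp px dia',np.linalg.norm(proj('top',[w+[0,.025,0]])-proj('top',[w-[0,.025,0]])))
E
```

```text
plate [231.9292 206.6708] [217 192  31  30 720] [0.6271 0.2125]
plate [268.6269 209.1207] [254 194  30  31 721] [0.6209 0.1282]
plate [305.7421 211.5556] [291 197  31  30 729] [0.6148 0.0436]
plate [343.0151 214.163 ] [328 200  31  30 730] [ 0.6084 -0.0409]
[0.0848 0.0848 0.0845]
board [0.6178 0.0859] u [0.0735 0.9973] 4.216941004374865
target [ 0.6084 -0.0413] [ 0.6084 -0.0409]
target [0.6147 0.0435] [0.6148 0.0436]
target [0.6209 0.1282] [0.6209 0.1282]
target [0.6272 0.213 ] [0.6271 0.2125]
plum [212.4163 294.899 ] [ 23  23 406] [0.4288 0.2325] boxctr [0.4285 0.2333] exp px dia 23.865457329998584
cream [299.4087 295.1851] [ 34  34 778] [0.4269 0.0554] boxctr [0.4262 0.0552] exp px dia 23.017010051774047
red [368.2016 287.3391] [ 34  34 749] [ 0.4438 -0.0911] boxctr [ 0.4435 -0.0917] exp px dia 23.9276653587568
pink [418.2085 289.7536] [ 18  26 211] [ 0.4382 -0.1985] boxctr [ 0.4345 -0.2055] exp px dia 23.534904416643855
```

The four plates measure cleanly, with 85 mm spacing, so I'm moving to the nearest candle (pink) while turning the jaws across the board.

play_rows(deltas=[{"dx": -28,"dy": 27,"dz": 0,"wz": -7,"claw": 0},{"dx": -56,"dy": 54,"dz": 0,"wz": -14,"claw": 0},{"dx": -84,"dy": 81,"dz": 0,"wz": -21,"claw": 0},{"dx": -112,"dy": 108,"dz": 0,"wz": -28,"claw": 0},{"dx": -140,"dy": 135,"dz": 0,"wz": -35,"claw": 0}], squeeze=25)

```text
invalid input
```

```bash
cat >> h.py <<'E'
H=np.radians(175.8)
def go(x,y,z):
    s=arm.state(); R=np.array(s['ee_rot']); d=R.T@(np.array([x,y,z])-np.array(s['ee_pos']))*1000
    Rt=np.array([[np.sin(H)*-1,np.cos(H),0],[np.cos(H),np.sin(H),0],[0,0,-1]]); 
    w=np.degrees(cv2.Rodrigues(R.T@Rt)[0].ravel())
    print('clk %.2f'%s['clock'],'pos',np.round(s['ee_pos'],4),'D',np.round(d,1),'W',np.round(w,2),'w',round(s['width'],3),'F',np.round(s['ft_force'],1))
E
python3 -c "
from h import *
go(.43,-.2175,.235)"
```

```text
clk 2.10 pos [ 0.198  -0.6453  0.2345] D [-347.3  340.9   -0.5] W [  0.    -0.   -68.74] w 1.004 F [-0.2 -0.6  0.3]
```

play_rows(deltas=[{"dx": -28,"dy": 27,"dz": 0,"wx": 0,"wy": 0,"wz": -7,"claw": 0},{"dx": -56,"dy": 54,"dz": 0,"wx": 0,"wy": 0,"wz": -14,"claw": 0},{"dx": -84,"dy": 81,"dz": 0,"wx": 0,"wy": 0,"wz": -21,"claw": 0},{"dx": -112,"dy": 108,"dz": 0,"wx": 0,"wy": 0,"wz": -28,"claw": 0},{"dx": -140,"dy": 135,"dz": 0,"wx": 0,"wy": 0,"wz": -35,"claw": 0}], squeeze=25)

```text
clock: 2.52
ee_pos: [0.2927, -0.4737, 0.2346]
ee_rot: [[-0.61, -0.792, 0.0], [-0.792, 0.61, -0.0], [0.0, -0.0, -1.0]]
ft_force: [1.2, -0.2, 0.2]
width: 1.003
grip_force: 0.0
```

```bash
python3 -c "
from h import *
go(.43,-.2175,.235)"
```

```text
clk 2.52 pos [ 0.2927 -0.4737  0.2346] D [-286.7   47.6   -0.4] W [-1.000e-02 -1.000e-02 -3.342e+01] w 1.003 F [ 1.2 -0.2  0.2]
```

play_rows(deltas=[{"dx": -39,"dy": 7,"dz": 0,"wx": 0,"wy": 0,"wz": -7,"claw": 0},{"dx": -78,"dy": 14,"dz": 0,"wx": 0,"wy": 0,"wz": -14,"claw": 0},{"dx": -117,"dy": 20,"dz": 0,"wx": 0,"wy": 0,"wz": -21,"claw": 0},{"dx": -156,"dy": 27,"dz": 0,"wx": 0,"wy": 0,"wz": -28,"claw": 0},{"dx": -195,"dy": 33,"dz": 0,"wx": 0,"wy": 0,"wz": -33.4,"claw": 0}])

```text
clock: 2.93
ee_pos: [0.3866, -0.2993, 0.235]
ee_rot: [[-0.073, -0.997, 0.001], [-0.997, 0.073, -0.0], [0.0, -0.001, -1.0]]
ft_force: [-0.0, 0.1, 0.5]
width: 0.997
grip_force: 0.0
```

```bash
python3 -c "
from h import *
go(.43,-.2175,.235)
im=save('wrist','w1.png')
print([(np.round(x['at']),round(x['p'],2),ray('wrist',x['at'],0)) for x in landmark_of('wrist','candle_pink')])
print([(np.round(x['extent']),round(x['p'],2)) for x in boxes_of('wrist','candle_pink')])
"
```

```text
clk 2.93 pos [ 0.3866 -0.2993  0.235 ] D [-84.7 -37.3   0. ] W [-0.06 -0.01  0.03] w 0.997 F [-0.   0.1  0.5]
[(array([280., 287.]), 0.7, array([ 0.43246279, -0.22093912,  0.        ]))]
[(array([238., 262., 304., 337.]), 0.68)]
```

View pics/w1.png

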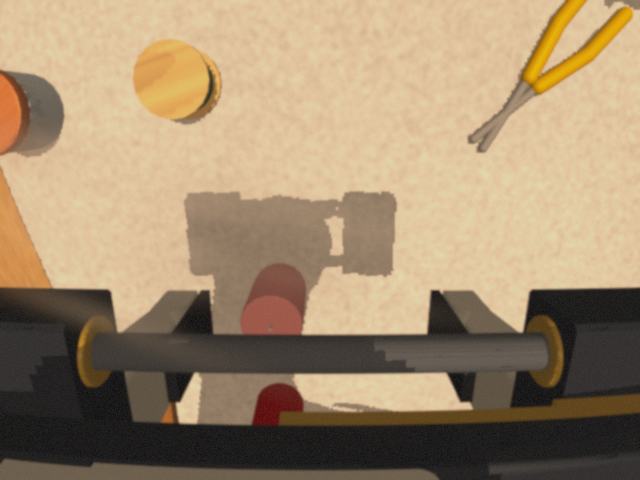

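The wrist view shows the pink candle between the jaw lines, with its wick at about (270,327) and its foot near (280,287). I'll cross-check this against the wicks in the top view.

```bash
python3 -c "
from h import *
print('pink wick wrist',ray('wrist',(270,327),.084))
for n,(u,v),h in [('plum',(219,225),.12),('cream',(367,226),.06),('red',(482,213),.1),('pink',(582,223),.08)]:
    print(n,ray('top',(u*.6+80,v*.6+160),h+.004)[:2])
im=cv2.imread('pics/top0.png'); hsv=cv2.cvtColor(im,cv2.COLOR_BGR2HSV); g=cv2.cvtColor(im,cv2.COLOR_BGR2GRAY)
T=cv2.resize(im[265:320,180:450],None,fx=4,fy=4,interpolation=cv2.INTER_CUBIC); gg=cv2.cvtColor(T,cv2.COLOR_BGR2LAB)
for ch in (0,1,2):
    c=cv2.HoughCircles(gg[:,:,ch],cv2.HOUGH_GRADIENT,1.5,150,param1=60,param2=18,minRadius=43,maxRadius=51)
    if c is not None: print(ch,[(x,y,r,[np.round(ray('top',((x-1.5)/4+180,(y-1.5)/4+265),h)[:2],4) for h in (.06,.08,.1,.12)]) for x,y,r in np.round(c[0],1)[:5]])
"
```

```text
pink wick wrist [ 0.43181566 -0.22306714  0.084     ]
plum [0.42863059 0.23368856]
cream [0.42608628 0.0534898 ]
red [ 0.44289681 -0.09288552]
pink [ 0.4295991  -0.22102995]
0 [(np.float32(480.8), np.float32(123.8), np.float32(43.5), [array([0.4261, 0.0545]), array([0.4265, 0.0533]), array([0.427 , 0.0521]), array([0.4274, 0.0509])]), (np.float32(756.8), np.float32(92.2), np.float32(48.4), [array([ 0.4428, -0.095 ]), array([ 0.443 , -0.0937]), array([ 0.4431, -0.0924]), array([ 0.4433, -0.0911])]), (np.float32(1001.2), np.float32(117.8), np.float32(46.8), [array([ 0.4285, -0.2268]), array([ 0.4289, -0.2233]), array([ 0.4293, -0.2197]), array([ 0.4297, -0.2162])]), (np.float32(129.8), np.float32(122.2), np.float32(45.1), [array([0.4269, 0.2465]), array([0.4273, 0.2421]), array([0.4277, 0.2376]), array([0.4282, 0.2332])])]
1 [(np.float32(755.2), np.float32(90.8), np.float32(48.4), [array([ 0.4435, -0.0941]), array([ 0.4437, -0.0928]), array([ 0.4439, -0.0915]), array([ 0.444 , -0.0902])])]
2 [(np.float32(752.2), np.float32(92.2), np.float32(43.5), [array([ 0.4428, -0.0925]), array([ 0.443 , -0.0912]), array([ 0.4431, -0.09  ]), array([ 0.4433, -0.0887])])]
```

play_rows(deltas=[{"dx": -27,"dy": -13,"dz": 0,"wx": 0,"wy": 0,"wz": 0,"claw": 0},{"dx": -54,"dy": -26,"dz": 0,"wx": 0,"wy": 0,"wz": 0,"claw": 0},{"dx": -80,"dy": -38,"dz": 10,"wx": 0,"wy": 0,"wz": 0,"claw": 0},{"dx": -80,"dy": -38,"dz": 40,"wx": 0,"wy": 0,"wz": 0,"claw": 0},{"dx": -80,"dy": -38,"dz": 75,"wx": 0,"wy": 0,"wz": 0,"claw": 0}])

```text
clock: 3.5
ee_pos: [0.4325, -0.2243, 0.1608]
ee_rot: [[-0.078, -0.997, 0.006], [-0.997, 0.078, -0.001], [0.001, -0.006, -1.0]]
ft_force: [-0.4, -0.4, -0.8]
width: 1.003
grip_force: 0.0
```

```bash
python3 -c "
from h import *
go(.43,-.222,.044)"
```

```text
clk 3.50 pos [ 0.4325 -0.2243  0.1608] D [ -2.2   3.3 116.8] W [-0.32 -0.03 -0.3 ] w 1.003 F [-0.4 -0.4 -0.8]
```

play_rows(deltas=[{"dx": -1,"dy": 1,"dz": 30,"wx": 0,"wy": 0,"wz": 0,"claw": 0},{"dx": -1,"dy": 1,"dz": 60,"wx": 0,"wy": 0,"wz": 0,"claw": 0},{"dx": -1,"dy": 1,"dz": 90,"wx": 0,"wy": 0,"wz": 0,"claw": 0},{"dx": -1,"dy": 1,"dz": 110,"wx": 0,"wy": 0,"wz": 0,"claw": 0},{"dx": -1,"dy": 1,"dz": 115,"wx": 0,"wy": 0,"wz": 0,"claw": 0}])

```text
clock: 3.92
ee_pos: [0.4268, -0.2238, 0.0414]
ee_rot: [[-0.082, -0.997, -0.006], [-0.997, 0.082, 0.001], [-0.0, 0.006, -1.0]]
ft_force: [-0.4, -0.4, 1.5]
width: 1.0
grip_force: 0.0
```

play_rows(deltas=[{"dx": 0,"dy": 0,"dz": 0,"wx": 0,"wy": 0,"wz": 0,"claw": 0.5},{"dx": 0,"dy": 0,"dz": 0,"wx": 0,"wy": 0,"wz": 0,"claw": 0.6},{"dx": 0,"dy": 0,"dz": 0,"wx": 0,"wy": 0,"wz": 0,"claw": 0.7},{"dx": 0,"dy": 0,"dz": 0,"wx": 0,"wy": 0,"wz": 0,"claw": 0.8},{"dx": 0,"dy": 0,"dz": 0,"wx": 0,"wy": 0,"wz": 0,"claw": 1}])

```text
clock: 4.33
ee_pos: [0.4302, -0.2234, 0.0458]
ee_rot: [[-0.079, -0.997, 0.002], [-0.997, 0.079, -0.0], [0.0, -0.002, -1.0]]
ft_force: [0.3, -0.2, 1.6]
width: 0.68
grip_force: 0.0
```

```bash
python3 -c "
from h import *
go(.43,-.222,.044)
print(arm.state()['grip_force'])"
```

```text
clk 4.33 pos [ 0.4302 -0.2234  0.0458] D [-1.4  0.4  1.8] W [-0.14 -0.01 -0.34] w 0.68 F [ 0.3 -0.2  1.6]
0.0
```

play_rows(deltas=[{"dx": 0,"dy": 0,"dz": 0,"wx": 0,"wy": 0,"wz": 0,"claw": 1},{"dx": 0,"dy": 0,"dz": 0,"wx": 0,"wy": 0,"wz": 0,"claw": 1},{"dx": 0,"dy": 0,"dz": 0,"wx": 0,"wy": 0,"wz": 0,"claw": 1},{"dx": 0,"dy": 0,"dz": 0,"wx": 0,"wy": 0,"wz": 0,"claw": 1},{"dx": 0,"dy": 0,"dz": 0,"wx": 0,"wy": 0,"wz": 0,"claw": 1}])

```text
clock: 4.75
ee_pos: [0.43, -0.2233, 0.0453]
ee_rot: [[-0.079, -0.997, 0.001], [-0.997, 0.079, -0.0], [0.0, -0.001, -1.0]]
ft_force: [-1.1, 1.3, 6.5]
width: 0.57
grip_force: 25.0
```

```bash
python3 -c "
from h import *
go(.43,-.222,.044)
print(arm.state()['grip_force'])"
```

```text
clk 4.75 pos [ 0.43   -0.2233  0.0453] D [-1.3  0.1  1.3] W [-0.06 -0.01 -0.31] w 0.57 F [-1.1  1.3  6.5]
25.00074863433838
```

play_rows(deltas=[{"dx": 0,"dy": 0,"dz": -15,"wx": 0,"wy": 0,"wz": 0,"claw": 1},{"dx": 0,"dy": 0,"dz": -45,"wx": 0,"wy": 0,"wz": 0,"claw": 1},{"dx": 0,"dy": 0,"dz": -80,"wx": 0,"wy": 0,"wz": 0,"claw": 1},{"dx": -10,"dy": -5,"dz": -115,"wx": 0,"wy": 0,"wz": 0,"claw": 1},{"dx": -30,"dy": -15,"dz": -145,"wx": 0,"wy": 0,"wz": 0,"claw": 1}])

```text
clock: 5.17
ee_pos: [0.4458, -0.1951, 0.1917]
ee_rot: [[-0.081, -0.997, 0.0], [-0.997, 0.081, -0.0], [0.0, -0.0, -1.0]]
ft_force: [1.3, 0.1, -2.4]
width: 0.566
grip_force: 25.0
```

play_rows(deltas=[{"dx": -30,"dy": -13,"dz": -5,"wx": 0,"wy": 0,"wz": 0,"claw": 1},{"dx": -60,"dy": -26,"dz": -5,"wx": 0,"wy": 0,"wz": 0,"claw": 1},{"dx": -92,"dy": -40,"dz": -5,"wx": 0,"wy": 0,"wz": 0,"claw": 1},{"dx": -124,"dy": -54,"dz": -5,"wx": 0,"wy": 0,"wz": 0,"claw": 1},{"dx": -156,"dy": -68,"dz": -5,"wx": 0,"wy": 0,"wz": 0,"claw": 1}])

```text
clock: 5.58
ee_pos: [0.527, -0.0427, 0.1946]
ee_rot: [[-0.079, -0.997, -0.0], [-0.997, 0.079, 0.0], [-0.0, 0.0, -1.0]]
ft_force: [0.3, -1.3, -1.5]
width: 0.565
grip_force: 25.0
```

play_rows(deltas=[{"dx": -32,"dy": -14,"dz": 0,"wx": 0,"wy": 0,"wz": 0,"claw": 1},{"dx": -64,"dy": -28,"dz": 0,"wx": 0,"wy": 0,"wz": 0,"claw": 1},{"dx": -96,"dy": -42,"dz": 0,"wx": 0,"wy": 0,"wz": 0,"claw": 1},{"dx": -128,"dy": -56,"dz": 0,"wx": 0,"wy": 0,"wz": 0,"claw": 1},{"dx": -150,"dy": -66,"dz": 0,"wx": 0,"wy": 0,"wz": 0,"claw": 1}])

```text
clock: 6.0
ee_pos: [0.6053, 0.1026, 0.194]
ee_rot: [[-0.078, -0.997, -0.0], [-0.997, 0.078, 0.0], [-0.0, 0.0, -1.0]]
ft_force: [0.9, -0.1, -2.4]
width: 0.568
grip_force: 25.0
```

```bash
python3 -c "
from h import *
go(.6209,.1282,.0663)
print(arm.state()['grip_force'])"
```

```text
clk 6.00 pos [0.6053 0.1026 0.194 ] D [-26.7 -13.6 127.7] W [ 0.02  0.   -0.27] w 0.568 F [ 0.9 -0.1 -2.4]
24.99927431344986
```

play_rows(deltas=[{"dx": -14,"dy": -7,"dz": 10,"wx": 0,"wy": 0,"wz": 0,"claw": 1},{"dx": -26,"dy": -13,"dz": 30,"wx": 0,"wy": 0,"wz": -0.3,"claw": 1},{"dx": -26,"dy": -13,"dz": 60,"wx": 0,"wy": 0,"wz": -0.3,"claw": 1},{"dx": -26,"dy": -13,"dz": 90,"wx": 0,"wy": 0,"wz": -0.3,"claw": 1},{"dx": -26,"dy": -13,"dz": 108,"wx": 0,"wy": 0,"wz": -0.3,"claw": 1}])

```text
clock: 6.42
ee_pos: [0.6172, 0.124, 0.0824]
ee_rot: [[-0.075, -0.997, -0.005], [-0.997, 0.075, -0.001], [0.002, 0.005, -1.0]]
ft_force: [-0.5, 0.8, -1.7]
width: 0.572
grip_force: 25.0
```

play_rows(deltas=[{"dx": 0,"dy": 0,"dz": 5,"wx": 0,"wy": 0,"wz": 0,"claw": 1},{"dx": 0,"dy": 0,"dz": 8,"wx": 0,"wy": 0,"wz": 0,"claw": 1},{"dx": 0,"dy": 0,"dz": 8,"wx": 0,"wy": 0,"wz": 0,"claw": 1},{"dx": 0,"dy": 0,"dz": 8,"wx": 0,"wy": 0,"wz": 0,"claw": 1},{"dx": 0,"dy": 0,"dz": 8,"wx": 0,"wy": 0,"wz": 0,"claw": 1}])

```text
clock: 6.83
ee_pos: [0.6204, 0.1251, 0.0802]
ee_rot: [[-0.074, -0.997, 0.002], [-0.997, 0.074, 0.001], [-0.001, -0.002, -1.0]]
ft_force: [0.4, 0.3, -1.1]
width: 0.564
grip_force: 25.0
```

```bash
python3 -c "
from h import *
go(.6209,.1282,.0663)
im=cv2.imread('pics/top0.png');
im=save('top','top1.png')
a=im[160:330,80:560,::-1]
im2=read_camera('scene')[180:330,230:450,::-1]
cv2.imwrite('pics/c1.png',np.vstack([cv2.resize(a,(800,283),interpolation=2),cv2.resize(im2,(462,315),interpolation=2)[:, :].copy() if 0 else cv2.copyMakeBorder(cv2.resize(im2,(440,300),interpolation=2),0,0,0,360,0)]))
"
```

```text
clk 6.83 pos [0.6204 0.1251 0.0802] D [-3.1 -0.2 13.9] W [-0.13  0.07 -0.04] w 0.564 F [ 0.4  0.3 -1.1]
```

View pics/c1.png

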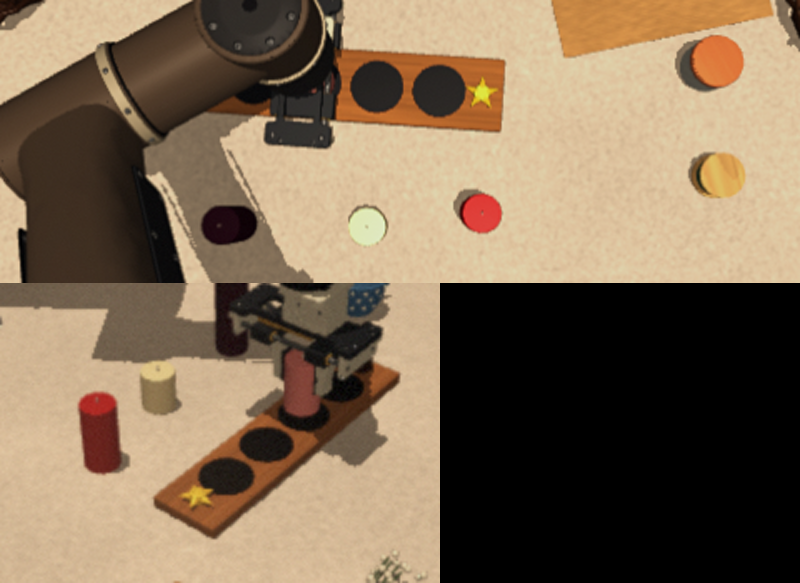

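Pink is held upright about 14 mm above the third plate from the star, so I'll lower it.

play_rows(deltas=[{"dx": -2,"dy": 0,"dz": 4,"wx": 0,"wy": 0,"wz": 0,"claw": 1},{"dx": -3,"dy": 0,"dz": 8,"wx": 0,"wy": 0,"wz": 0,"claw": 1},{"dx": -3,"dy": 0,"dz": 11,"wx": 0,"wy": 0,"wz": 0,"claw": 1},{"dx": -3,"dy": 0,"dz": 12,"wx": 0,"wy": 0,"wz": 0,"claw": 1},{"dx": -3,"dy": 0,"dz": 13,"wx": 0,"wy": 0,"wz": 0,"claw": 1}])

```text
clock: 7.35
ee_pos: [0.6195, 0.1279, 0.0663]
ee_rot: [[-0.073, -0.997, -0.0], [-0.997, 0.073, -0.0], [0.0, 0.0, -1.0]]
ft_force: [-7.1, 0.8, 17.3]
width: 0.573
grip_force: 25.0
```

play_rows(deltas=[{"dx": 0,"dy": 0,"dz": 0.5,"wx": 0,"wy": 0,"wz": 0,"claw": 1},{"dx": 0,"dy": 0,"dz": 0.5,"wx": 0,"wy": 0,"wz": 0,"claw": 1},{"dx": 0,"dy": 0,"dz": 0.5,"wx": 0,"wy": 0,"wz": 0,"claw": 1},{"dx": 0,"dy": 0,"dz": 0.5,"wx": 0,"wy": 0,"wz": 0,"claw": 1},{"dx": 0,"dy": 0,"dz": 0.5,"wx": 0,"wy": 0,"wz": 0,"claw": 1}])

```text
clock: 7.77
ee_pos: [0.6195, 0.1279, 0.0663]
ee_rot: [[-0.073, -0.997, -0.0], [-0.997, 0.073, -0.0], [0.0, 0.0, -1.0]]
ft_force: [-5.3, 0.4, 11.4]
width: 0.567
grip_force: 25.0
```

```bash
python3 -c "
from h import *
go(.6209,.1282,.0663)
"
```

```text
clk 7.77 pos [0.6195 0.1279 0.0663] D [-0.4 -1.4  0. ] W [ 0.   -0.01 -0.01] w 0.567 F [-5.3  0.4 11.4]
```

Foot contact is confirmed (about 11 N at the expected height), so I'm releasing.

play_rows(deltas=[{"dx": 0,"dy": 0,"dz": 0,"wx": 0,"wy": 0,"wz": 0,"claw": 0.4},{"dx": 0,"dy": 0,"dz": 0,"wx": 0,"wy": 0,"wz": 0,"claw": 0.35},{"dx": 0,"dy": 0,"dz": 0,"wx": 0,"wy": 0,"wz": 0,"claw": 0.2},{"dx": 0,"dy": 0,"dz": 0,"wx": 0,"wy": 0,"wz": 0,"claw": 0},{"dx": 0,"dy": 0,"dz": 0,"wx": 0,"wy": 0,"wz": 0,"claw": 0}])

```text
clock: 8.18
ee_pos: [0.6197, 0.1277, 0.0648]
ee_rot: [[-0.074, -0.997, -0.0], [-0.997, 0.074, -0.0], [0.0, 0.0, -1.0]]
ft_force: [0.7, -0.4, -0.3]
width: 0.815
grip_force: 0.0
```

play_rows(deltas=[{"dx": 0,"dy": 0,"dz": 0,"wx": 0,"wy": 0,"wz": 0,"claw": 0},{"dx": 0,"dy": 0,"dz": 0,"wx": 0,"wy": 0,"wz": 0,"claw": 0},{"dx": 0,"dy": 0,"dz": -10,"wx": 0,"wy": 0,"wz": 0,"claw": 0},{"dx": 0,"dy": 0,"dz": -35,"wx": 0,"wy": 0,"wz": 0,"claw": 0},{"dx": 0,"dy": 0,"dz": -65,"wx": 0,"wy": 0,"wz": 0,"claw": 0}])

```text
clock: 8.6
ee_pos: [0.6185, 0.1272, 0.1295]
ee_rot: [[-0.074, -0.997, -0.004], [-0.997, 0.074, -0.002], [0.002, 0.004, -1.0]]
ft_force: [0.5, 1.2, 0.6]
width: 0.999
grip_force: 0.0
```

```bash
python3 -c "
from h import *
go(.443,-.0925,.2)
"
```

```text
clk 8.60 pos [0.6185 0.1272 0.1295] D [232.3 159.  -69.5] W [ 0.2  -0.12 -0.05] w 0.999 F [0.5 1.2 0.6]
```

play_rows(deltas=[{"dx": 0,"dy": 0,"dz": -35,"wx": 0,"wy": 0,"wz": 0,"claw": 0},{"dx": 25,"dy": 17,"dz": -60,"wx": 0,"wy": 0,"wz": 0,"claw": 0},{"dx": 57,"dy": 39,"dz": -70,"wx": 0,"wy": 0,"wz": 0,"claw": 0},{"dx": 89,"dy": 61,"dz": -70,"wx": 0,"wy": 0,"wz": 0,"claw": 0},{"dx": 121,"dy": 83,"dz": -70,"wx": 0,"wy": 0,"wz": 0,"claw": 0}])

```text
clock: 9.02
ee_pos: [0.5274, 0.0124, 0.2018]
ee_rot: [[-0.073, -0.997, 0.003], [-0.997, 0.073, 0.001], [-0.001, -0.003, -1.0]]
ft_force: [-0.4, 0.3, 0.2]
width: 1.0
grip_force: 0.0
```

play_rows(deltas=[{"dx": 32,"dy": 22,"dz": 0,"wx": 0,"wy": 0,"wz": 0,"claw": 0},{"dx": 64,"dy": 44,"dz": 0,"wx": 0,"wy": 0,"wz": 0,"claw": 0},{"dx": 90,"dy": 62,"dz": 0,"wx": 0,"wy": 0,"wz": 0,"claw": 0},{"dx": 104,"dy": 72,"dz": 0,"wx": 0,"wy": 0,"wz": 0,"claw": 0},{"dx": 108,"dy": 75,"dz": 0,"wx": 0,"wy": 0,"wz": 0,"claw": 0}])

```text
clock: 9.43
ee_pos: [0.4436, -0.0905, 0.2011]
ee_rot: [[-0.076, -0.997, 0.001], [-0.997, 0.076, 0.0], [-0.0, -0.001, -1.0]]
ft_force: [-1.0, -0.8, 0.4]
width: 0.996
grip_force: 0.0
```

```bash
python3 -c "
from h import *
go(.443,-.0925,.064)
"
```

```text
clk 9.43 pos [ 0.4436 -0.0905  0.2011] D [  2.1   0.6 137.1] W [-0.07  0.03 -0.14] w 0.996 F [-1.  -0.8  0.4]
```

play_rows(deltas=[{"dx": 1.5,"dy": 0.5,"dz": 25,"wx": 0,"wy": 0,"wz": 0,"claw": 0},{"dx": 1.5,"dy": 0.5,"dz": 60,"wx": 0,"wy": 0,"wz": 0,"claw": 0},{"dx": 1.5,"dy": 0.5,"dz": 95,"wx": 0,"wy": 0,"wz": 0,"claw": 0},{"dx": 1.5,"dy": 0.5,"dz": 125,"wx": 0,"wy": 0,"wz": 0,"claw": 0},{"dx": 1.5,"dy": 0.5,"dz": 136,"wx": 0,"wy": 0,"wz": 0,"claw": 0}])

```text
clock: 9.85
ee_pos: [0.4432, -0.0902, 0.0608]
ee_rot: [[-0.074, -0.997, -0.004], [-0.997, 0.074, -0.0], [0.001, 0.004, -1.0]]
ft_force: [-0.8, -0.0, 0.2]
width: 0.997
grip_force: 0.0
```

play_rows(deltas=[{"dx": 0,"dy": 0,"dz": 0,"wx": 0,"wy": 0,"wz": 0,"claw": 0.2},{"dx": 0,"dy": 0,"dz": 0,"wx": 0,"wy": 0,"wz": 0,"claw": 1},{"dx": 0,"dy": 0,"dz": 0,"wx": 0,"wy": 0,"wz": 0,"claw": 1},{"dx": 0,"dy": 0,"dz": 0,"wx": 0,"wy": 0,"wz": 0,"claw": 1},{"dx": 0,"dy": 0,"dz": 0,"wx": 0,"wy": 0,"wz": 0,"claw": 1}])

```text
clock: 10.27
ee_pos: [0.4457, -0.0901, 0.0653]
ee_rot: [[-0.074, -0.997, 0.003], [-0.997, 0.074, 0.001], [-0.001, -0.002, -1.0]]
ft_force: [-0.1, -0.7, 0.3]
width: 0.683
grip_force: 0.0
```

play_rows(deltas=[{"dx": 0,"dy": 0,"dz": 0,"wx": 0,"wy": 0,"wz": 0,"claw": 1},{"dx": 0,"dy": 0,"dz": 0,"wx": 0,"wy": 0,"wz": 0,"claw": 1},{"dx": 0,"dy": 0,"dz": 0,"wx": 0,"wy": 0,"wz": 0,"claw": 1},{"dx": 0,"dy": 0,"dz": 0,"wx": 0,"wy": 0,"wz": 0,"claw": 1},{"dx": 0,"dy": 0,"dz": 0,"wx": 0,"wy": 0,"wz": 0,"claw": 1}])

```text
clock: 10.68
ee_pos: [0.4452, -0.0903, 0.0648]
ee_rot: [[-0.074, -0.997, 0.001], [-0.997, 0.074, 0.0], [-0.0, -0.001, -1.0]]
ft_force: [-1.2, 1.2, 7.4]
width: 0.566
grip_force: 25.0
```

```bash
python3 -c "
from h import *
go(.6147,.0435,.214)
print(arm.state()['grip_force'])
"
```

```text
clk 10.68 pos [ 0.4452 -0.0903  0.0648] D [-146.  -159.4 -149. ] W [-0.07  0.01 -0.02] w 0.566 F [-1.2  1.2  7.4]
24.986426532268524
```

play_rows(deltas=[{"dx": 0,"dy": 0,"dz": -15,"wx": 0,"wy": 0,"wz": 0,"claw": 1},{"dx": 0,"dy": 0,"dz": -50,"wx": 0,"wy": 0,"wz": 0,"claw": 1},{"dx": 0,"dy": 0,"dz": -88,"wx": 0,"wy": 0,"wz": 0,"claw": 1},{"dx": -10,"dy": -11,"dz": -125,"wx": 0,"wy": 0,"wz": 0,"claw": 1},{"dx": -28,"dy": -31,"dz": -150,"wx": 0,"wy": 0,"wz": 0,"claw": 1}])

```text
clock: 11.1
ee_pos: [0.4769, -0.0655, 0.2179]
ee_rot: [[-0.075, -0.997, 0.003], [-0.997, 0.075, 0.001], [-0.001, -0.003, -1.0]]
ft_force: [1.7, 0.6, -1.9]
width: 0.568
grip_force: 25.0
```

play_rows(deltas=[{"dx": -24,"dy": -26,"dz": 0,"wx": 0,"wy": 0,"wz": 0,"claw": 1},{"dx": -50,"dy": -54,"dz": 0,"wx": 0,"wy": 0,"wz": 0,"claw": 1},{"dx": -76,"dy": -82,"dz": 0,"wx": 0,"wy": 0,"wz": 0,"claw": 1},{"dx": -98,"dy": -107,"dz": 0,"wx": 0,"wy": 0,"wz": 0,"claw": 1},{"dx": -113,"dy": -124,"dz": 0,"wx": 0,"wy": 0,"wz": 0,"claw": 1}])

```text
clock: 11.52
ee_pos: [0.6114, 0.0407, 0.2133]
ee_rot: [[-0.073, -0.997, -0.0], [-0.997, 0.073, -0.0], [0.0, 0.0, -1.0]]
ft_force: [-0.6, -1.2, -1.8]
width: 0.571
grip_force: 25.0
```

play_rows(deltas=[{"dx": -4,"dy": -4,"dz": 15,"wx": 0,"wy": 0,"wz": 0,"claw": 1},{"dx": -4,"dy": -4,"dz": 40,"wx": 0,"wy": 0,"wz": 0,"claw": 1},{"dx": -4,"dy": -4,"dz": 70,"wx": 0,"wy": 0,"wz": 0,"claw": 1},{"dx": -4,"dy": -4,"dz": 95,"wx": 0,"wy": 0,"wz": 0,"claw": 1},{"dx": -4,"dy": -4,"dz": 105,"wx": 0,"wy": 0,"wz": 0,"claw": 1}])

```text
clock: 11.93
ee_pos: [0.6113, 0.0419, 0.1048]
ee_rot: [[-0.075, -0.997, -0.006], [-0.997, 0.075, -0.001], [0.002, 0.006, -1.0]]
ft_force: [-0.6, -0.2, -2.8]
width: 0.566
grip_force: 25.0
```

```bash
python3 -c "
from h import *
read_camera('scene')
go(.6147,.0435,.0858)
print(arm.state()['grip_force'])
"
```

```text
clk 11.98 pos [0.6113 0.0418 0.1045] D [-2.  -3.4 18.7] W [ 0.39 -0.13 -0.08] w 0.565 F [-0.9  0.8 -3.9]
24.974460303783417
```

play_rows(deltas=[{"dx": -1,"dy": 0,"dz": 5,"wx": 0,"wy": 0,"wz": 0,"claw": 1},{"dx": -1,"dy": 0,"dz": 10,"wx": 0,"wy": 0,"wz": 0,"claw": 1},{"dx": -1,"dy": 0,"dz": 14,"wx": 0,"wy": 0,"wz": 0,"claw": 1},{"dx": -1,"dy": 0,"dz": 17,"wx": 0,"wy": 0,"wz": 0,"claw": 1},{"dx": -1,"dy": 0,"dz": 18,"wx": 0,"wy": 0,"wz": 0,"claw": 1}])

```text
clock: 12.4
ee_pos: [0.6142, 0.0436, 0.0914]
ee_rot: [[-0.074, -0.997, 0.001], [-0.997, 0.074, 0.0], [-0.0, -0.001, -1.0]]
ft_force: [-0.2, -0.1, -2.0]
width: 0.566
grip_force: 25.0
```

```bash
python3 -c "
from h import *
read_camera('scene');read_camera('scene');read_camera('scene')
go(.6147,.0435,.0858)
"
```

```text
clk 12.55 pos [0.6142 0.0435 0.0915] D [ 0.  -0.5  5.7] W [-0.04  0.01 -0.03] w 0.569 F [ 0.1  0.8 -1.6]
```

play_rows(deltas=[{"dx": 0,"dy": 0,"dz": 1.5,"wx": 0,"wy": 0,"wz": 0,"claw": 1},{"dx": 0,"dy": 0,"dz": 3,"wx": 0,"wy": 0,"wz": 0,"claw": 1},{"dx": 0,"dy": 0,"dz": 4.5,"wx": 0,"wy": 0,"wz": 0,"claw": 1},{"dx": 0,"dy": 0,"dz": 6,"wx": 0,"wy": 0,"wz": 0,"claw": 1},{"dx": 0,"dy": 0,"dz": 6,"wx": 0,"wy": 0,"wz": 0,"claw": 1}])

```text
clock: 12.97
ee_pos: [0.614, 0.0435, 0.0858]
ee_rot: [[-0.074, -0.997, 0.0], [-0.997, 0.074, -0.0], [0.0, -0.0, -1.0]]
ft_force: [-2.8, 0.7, 5.5]
width: 0.571
grip_force: 25.0
```

```bash
python3 -c "
from h import *
read_camera('scene');read_camera('scene')
go(.6147,.0435,.0858)
"
```

```text
clk 13.07 pos [0.614  0.0435 0.0858] D [-0.  -0.7  0. ] W [-0.02 -0.   -0.02] w 0.568 F [-2.1 -0.   5.1]
```

Red is in contact with its plate. I'm releasing it and moving on to cream.

play_rows(deltas=[{"dx": 0,"dy": 0,"dz": 0,"wx": 0,"wy": 0,"wz": 0,"claw": 0.4},{"dx": 0,"dy": 0,"dz": 0,"wx": 0,"wy": 0,"wz": 0,"claw": 0.35},{"dx": 0,"dy": 0,"dz": 0,"wx": 0,"wy": 0,"wz": 0,"claw": 0.2},{"dx": 0,"dy": 0,"dz": 0,"wx": 0,"wy": 0,"wz": 0,"claw": 0},{"dx": 0,"dy": 0,"dz": 0,"wx": 0,"wy": 0,"wz": 0,"claw": 0}])

```text
clock: 13.48
ee_pos: [0.614, 0.0435, 0.0849]
ee_rot: [[-0.074, -0.997, -0.0], [-0.997, 0.074, -0.0], [0.0, 0.0, -1.0]]
ft_force: [-0.2, -0.3, 0.5]
width: 0.818
grip_force: 0.0
```

play_rows(deltas=[{"dx": 0,"dy": 0,"dz": 0,"wx": 0,"wy": 0,"wz": 0,"claw": 0},{"dx": 0,"dy": 0,"dz": -10,"wx": 0,"wy": 0,"wz": 0,"claw": 0},{"dx": 0,"dy": 0,"dz": -35,"wx": 0,"wy": 0,"wz": 0,"claw": 0},{"dx": 0,"dy": 0,"dz": -70,"wx": 0,"wy": 0,"wz": 0,"claw": 0},{"dx": 0,"dy": 0,"dz": -100,"wx": 0,"wy": 0,"wz": 0,"claw": 0}])

```text
clock: 13.9
ee_pos: [0.614, 0.0433, 0.1872]
ee_rot: [[-0.074, -0.997, -0.0], [-0.997, 0.074, -0.001], [0.001, 0.0, -1.0]]
ft_force: [1.0, 0.2, 0.8]
width: 1.0
grip_force: 0.0
```

```bash
python3 -c "
from h import *
go(.426,.054,.18)
"
```

```text
clk 13.90 pos [0.614  0.0433 0.1872] D [  3.2 188.3   7.2] W [ 0.   -0.03 -0.02] w 1.0 F [1.  0.2 0.8]
```

play_rows(deltas=[{"dx": 0,"dy": 30,"dz": 0,"wx": 0,"wy": 0,"wz": 0,"claw": 0},{"dx": 1,"dy": 70,"dz": 0,"wx": 0,"wy": 0,"wz": 0,"claw": 0},{"dx": 2,"dy": 110,"dz": 0,"wx": 0,"wy": 0,"wz": 0,"claw": 0},{"dx": 3,"dy": 148,"dz": 0,"wx": 0,"wy": 0,"wz": 0,"claw": 0},{"dx": 3,"dy": 178,"dz": 0,"wx": 0,"wy": 0,"wz": 0,"claw": 0}])

```text
clock: 14.32
ee_pos: [0.4338, 0.053, 0.1855]
ee_rot: [[-0.074, -0.997, 0.0], [-0.997, 0.074, 0.0], [-0.0, -0.0, -1.0]]
ft_force: [0.2, 0.8, 0.8]
width: 0.999
grip_force: 0.0
```

play_rows(deltas=[{"dx": 0,"dy": 10,"dz": 10,"wx": 0,"wy": 0,"wz": 0,"claw": 0},{"dx": 0,"dy": 10,"dz": 35,"wx": 0,"wy": 0,"wz": 0,"claw": 0},{"dx": 0,"dy": 10,"dz": 65,"wx": 0,"wy": 0,"wz": 0,"claw": 0},{"dx": 0,"dy": 10,"dz": 80,"wx": 0,"wy": 0,"wz": 0,"claw": 0},{"dx": 0,"dy": 10,"dz": 80,"wx": 0,"wy": 0,"wz": 0,"claw": 0}])

```text
clock: 14.73
ee_pos: [0.4245, 0.0535, 0.1031]
ee_rot: [[-0.074, -0.997, -0.004], [-0.997, 0.074, -0.002], [0.002, 0.004, -1.0]]
ft_force: [0.2, -0.3, -1.2]
width: 0.999
grip_force: 0.0
```

```bash
python3 -c "
from h import *
read_camera('scene')
go(.426,.054,.026)
"
```

```text
clk 14.78 pos [0.4257 0.054  0.1047] D [-0.2 -0.5 78.7] W [ 0.11 -0.09 -0.03] w 0.996 F [-0.1 -0.3  0.6]
```

play_rows(deltas=[{"dx": 0,"dy": 0,"dz": 20,"wx": 0,"wy": 0,"wz": 0,"claw": 0},{"dx": 0,"dy": 0,"dz": 45,"wx": 0,"wy": 0,"wz": 0,"claw": 0},{"dx": 0,"dy": 0,"dz": 65,"wx": 0,"wy": 0,"wz": 0,"claw": 0},{"dx": 0,"dy": 0,"dz": 76,"wx": 0,"wy": 0,"wz": 0,"claw": 0},{"dx": 0,"dy": 0,"dz": 80,"wx": 0,"wy": 0,"wz": 0,"claw": 0}])

```text
clock: 15.2
ee_pos: [0.4267, 0.0545, 0.0249]
ee_rot: [[-0.074, -0.997, -0.0], [-0.997, 0.074, -0.0], [0.001, 0.0, -1.0]]
ft_force: [-0.5, -1.2, 0.8]
width: 0.998
grip_force: 0.0
```

play_rows(deltas=[{"dx": 0,"dy": 0,"dz": 0,"wx": 0,"wy": 0,"wz": 0,"claw": 0.2},{"dx": 0,"dy": 0,"dz": 0,"wx": 0,"wy": 0,"wz": 0,"claw": 1},{"dx": 0,"dy": 0,"dz": 0,"wx": 0,"wy": 0,"wz": 0,"claw": 1},{"dx": 0,"dy": 0,"dz": 0,"wx": 0,"wy": 0,"wz": 0,"claw": 1},{"dx": 0,"dy": 0,"dz": 0,"wx": 0,"wy": 0,"wz": 0,"claw": 1}])

```text
clock: 15.62
ee_pos: [0.4269, 0.0547, 0.0259]
ee_rot: [[-0.074, -0.997, 0.002], [-0.997, 0.074, 0.001], [-0.001, -0.001, -1.0]]
ft_force: [0.2, -1.2, -0.0]
width: 0.682
grip_force: 0.0
```

play_rows(deltas=[{"dx": 0,"dy": 0,"dz": 0,"wx": 0,"wy": 0,"wz": 0,"claw": 1},{"dx": 0,"dy": 0,"dz": 0,"wx": 0,"wy": 0,"wz": 0,"claw": 1},{"dx": 0,"dy": 0,"dz": 0,"wx": 0,"wy": 0,"wz": 0,"claw": 1},{"dx": 0,"dy": 0,"dz": 0,"wx": 0,"wy": 0,"wz": 0,"claw": 1},{"dx": 0,"dy": 0,"dz": 0,"wx": 0,"wy": 0,"wz": 0,"claw": 1}])

```text
clock: 16.03
ee_pos: [0.4265, 0.0545, 0.0255]
ee_rot: [[-0.074, -0.997, 0.001], [-0.997, 0.074, 0.0], [-0.0, -0.0, -1.0]]
ft_force: [-1.5, 0.5, 5.8]
width: 0.568
grip_force: 25.0
```

```bash
python3 -c "
from h import *
go(.6272,.213,.17)
print(arm.state()['grip_force'])
"
```

```text
clk 16.03 pos [0.4265 0.0545 0.0255] D [-172.8 -188.5 -144.4] W [-0.03  0.01 -0.02] w 0.568 F [-1.5  0.5  5.8]
25.00115543603897
```

play_rows(deltas=[{"dx": 0,"dy": 0,"dz": -15,"wx": 0,"wy": 0,"wz": 0,"claw": 1},{"dx": 0,"dy": 0,"dz": -50,"wx": 0,"wy": 0,"wz": 0,"claw": 1},{"dx": 0,"dy": 0,"dz": -88,"wx": 0,"wy": 0,"wz": 0,"claw": 1},{"dx": -10,"dy": -11,"dz": -125,"wx": 0,"wy": 0,"wz": 0,"claw": 1},{"dx": -30,"dy": -33,"dz": -150,"wx": 0,"wy": 0,"wz": 0,"claw": 1}])

```text
clock: 16.45
ee_pos: [0.4603, 0.0809, 0.1787]
ee_rot: [[-0.075, -0.997, 0.002], [-0.997, 0.075, 0.001], [-0.002, -0.002, -1.0]]
ft_force: [0.7, 0.4, -2.3]
width: 0.573
grip_force: 25.0
```

play_rows(deltas=[{"dx": -27,"dy": -30,"dz": 0,"wx": 0,"wy": 0,"wz": 0,"claw": 1},{"dx": -55,"dy": -60,"dz": 0,"wx": 0,"wy": 0,"wz": 0,"claw": 1},{"dx": -83,"dy": -91,"dz": 0,"wx": 0,"wy": 0,"wz": 0,"claw": 1},{"dx": -110,"dy": -121,"dz": 0,"wx": 0,"wy": 0,"wz": 0,"claw": 1},{"dx": -132,"dy": -145,"dz": 0,"wx": 0,"wy": 0,"wz": 0,"claw": 1}])

```text
clock: 16.87
ee_pos: [0.6176, 0.2044, 0.1743]
ee_rot: [[-0.074, -0.997, -0.0], [-0.997, 0.074, -0.0], [0.0, 0.0, -1.0]]
ft_force: [0.8, -0.1, -1.0]
width: 0.569
grip_force: 25.0
```

play_rows(deltas=[{"dx": -10,"dy": -10,"dz": 10,"wx": 0,"wy": 0,"wz": 0,"claw": 1},{"dx": -11,"dy": -11,"dz": 35,"wx": 0,"wy": 0,"wz": 0,"claw": 1},{"dx": -11,"dy": -11,"dz": 65,"wx": 0,"wy": 0,"wz": 0,"claw": 1},{"dx": -11,"dy": -11,"dz": 90,"wx": 0,"wy": 0,"wz": 0,"claw": 1},{"dx": -11,"dy": -11,"dz": 108,"wx": 0,"wy": 0,"wz": 0,"claw": 1}])

```text
clock: 17.28
ee_pos: [0.6261, 0.2122, 0.0636]
ee_rot: [[-0.074, -0.997, -0.004], [-0.997, 0.074, -0.002], [0.002, 0.004, -1.0]]
ft_force: [0.2, -0.5, -1.3]
width: 0.568
grip_force: 25.0
```

```bash
python3 -c "
from h import *
for _ in range(4): read_camera('scene')
go(.6272,.213,.0465)
"
```

```text
clk 17.48 pos [0.6276 0.2128 0.067 ] D [-0.1  0.4 20.5] W [ 0.04 -0.05 -0.02] w 0.566 F [ 1.2  0.7 -0.3]
```

play_rows(deltas=[{"dx": 0,"dy": 0,"dz": 4,"wx": 0,"wy": 0,"wz": 0,"claw": 1},{"dx": 0,"dy": 0,"dz": 9,"wx": 0,"wy": 0,"wz": 0,"claw": 1},{"dx": 0,"dy": 0,"dz": 13,"wx": 0,"wy": 0,"wz": 0,"claw": 1},{"dx": 0,"dy": 0,"dz": 15,"wx": 0,"wy": 0,"wz": 0,"claw": 1},{"dx": 0,"dy": 0,"dz": 16,"wx": 0,"wy": 0,"wz": 0,"claw": 1}])

```text
clock: 17.9
ee_pos: [0.6275, 0.2129, 0.051]
ee_rot: [[-0.074, -0.997, -0.0], [-0.997, 0.074, 0.0], [-0.0, 0.0, -1.0]]
ft_force: [-0.1, -0.5, -1.6]
width: 0.568
grip_force: 25.0
```

play_rows(deltas=[{"dx": 0,"dy": 0,"dz": 1,"wx": 0,"wy": 0,"wz": 0,"claw": 1},{"dx": 0,"dy": 0,"dz": 2,"wx": 0,"wy": 0,"wz": 0,"claw": 1},{"dx": 0,"dy": 0,"dz": 3,"wx": 0,"wy": 0,"wz": 0,"claw": 1},{"dx": 0,"dy": 0,"dz": 4,"wx": 0,"wy": 0,"wz": 0,"claw": 1},{"dx": 0,"dy": 0,"dz": 5,"wx": 0,"wy": 0,"wz": 0,"claw": 1}])

```text
clock: 18.32
ee_pos: [0.6277, 0.213, 0.0465]
ee_rot: [[-0.074, -0.997, 0.0], [-0.997, 0.074, -0.0], [0.0, -0.0, -1.0]]
ft_force: [-5.0, -0.2, 10.9]
width: 0.569
grip_force: 25.0
```

```bash
python3 -c "
from h import *
for _ in range(3): read_camera('scene')
go(.6272,.213,.0465)
"
```

```text
clk 18.47 pos [0.6276 0.213  0.0466] D [0.  0.4 0.1] W [-0.02  0.   -0.03] w 0.567 F [-2.2 -1.1  4.1]
```

Cream is in contact with its plate. I'm releasing it and moving on to plum.

play_rows(deltas=[{"dx": 0,"dy": 0,"dz": 0,"wx": 0,"wy": 0,"wz": 0,"claw": 0.4},{"dx": 0,"dy": 0,"dz": 0,"wx": 0,"wy": 0,"wz": 0,"claw": 0.35},{"dx": 0,"dy": 0,"dz": 0,"wx": 0,"wy": 0,"wz": 0,"claw": 0.2},{"dx": 0,"dy": 0,"dz": 0,"wx": 0,"wy": 0,"wz": 0,"claw": 0},{"dx": 0,"dy": 0,"dz": 0,"wx": 0,"wy": 0,"wz": 0,"claw": 0}])

```text
clock: 18.88
ee_pos: [0.6276, 0.2129, 0.0459]
ee_rot: [[-0.074, -0.997, -0.0], [-0.997, 0.074, -0.0], [0.0, 0.0, -1.0]]
ft_force: [0.9, 0.3, -0.2]
width: 0.817
grip_force: 0.0
```

play_rows(deltas=[{"dx": 0,"dy": 0,"dz": 0,"wx": 0,"wy": 0,"wz": 0,"claw": 0},{"dx": 0,"dy": 0,"dz": -10,"wx": 0,"wy": 0,"wz": 0,"claw": 0},{"dx": 0,"dy": 0,"dz": -40,"wx": 0,"wy": 0,"wz": 0,"claw": 0},{"dx": 0,"dy": 0,"dz": -80,"wx": 0,"wy": 0,"wz": 0,"claw": 0},{"dx": 0,"dy": 0,"dz": -120,"wx": 0,"wy": 0,"wz": 0,"claw": 0}])

```text
clock: 19.3
ee_pos: [0.627, 0.2125, 0.1673]
ee_rot: [[-0.074, -0.997, -0.002], [-0.997, 0.074, -0.001], [0.001, 0.002, -1.0]]
ft_force: [0.6, 0.7, 0.2]
width: 1.004
grip_force: 0.0
```

```bash
python3 -c "
from h import *
go(.4285,.2335,.2)
save('wrist','w2.png')
"
```

```text
clk 19.30 pos [0.627  0.2125 0.1673] D [ -6.3 199.6 -32.4] W [ 0.09 -0.08 -0.04] w 1.004 F [0.6 0.7 0.2]
```

play_rows(deltas=[{"dx": 0,"dy": 25,"dz": -25,"wx": 0,"wy": 0,"wz": 0,"claw": 0},{"dx": -2,"dy": 60,"dz": -40,"wx": 0,"wy": 0,"wz": 0,"claw": 0},{"dx": -4,"dy": 98,"dz": -40,"wx": 0,"wy": 0,"wz": 0,"claw": 0},{"dx": -6,"dy": 136,"dz": -40,"wx": 0,"wy": 0,"wz": 0,"claw": 0},{"dx": -6,"dy": 170,"dz": -40,"wx": 0,"wy": 0,"wz": 0,"claw": 0}])

```text
clock: 19.77
ee_pos: [0.4568, 0.2315, 0.207]
ee_rot: [[-0.074, -0.997, 0.001], [-0.997, 0.074, 0.001], [-0.001, -0.001, -1.0]]
ft_force: [-1.1, 0.9, 1.0]
width: 1.002
grip_force: 0.0
```

play_rows(deltas=[{"dx": 0,"dy": 20,"dz": 0,"wx": 0,"wy": 0,"wz": 0,"claw": 0},{"dx": 0,"dy": 28,"dz": 0,"wx": 0,"wy": 0,"wz": 0,"claw": 0},{"dx": 0,"dy": 29,"dz": 0,"wx": 0,"wy": 0,"wz": 0,"claw": 0},{"dx": 0,"dy": 29,"dz": 10,"wx": 0,"wy": 0,"wz": 0,"claw": 0},{"dx": 0,"dy": 29,"dz": 20,"wx": 0,"wy": 0,"wz": 0,"claw": 0}])

```text
clock: 20.18
ee_pos: [0.4306, 0.2342, 0.1859]
ee_rot: [[-0.074, -0.997, 0.001], [-0.997, 0.074, 0.001], [-0.001, -0.001, -1.0]]
ft_force: [0.3, 0.2, -0.9]
width: 1.003
grip_force: 0.0
```

```bash
python3 -c "
from h import *
for _ in range(2): read_camera('scene')
go(.4285,.2335,.085)
"
```

```text
clk 20.28 pos [0.4294 0.2327 0.1835] D [-1.   0.6 98.5] W [ 0.16 -0.18 -0.11] w 1.0 F [-0.4  0.5 -1. ]
```

play_rows(deltas=[{"dx": 0,"dy": 0,"dz": 25,"wx": 0,"wy": 0,"wz": 0,"claw": 0},{"dx": 0,"dy": 0,"dz": 55,"wx": 0,"wy": 0,"wz": 0,"claw": 0},{"dx": 0,"dy": 0,"dz": 80,"wx": 0,"wy": 0,"wz": 0,"claw": 0},{"dx": 0,"dy": 0,"dz": 96,"wx": 0,"wy": 0,"wz": 0,"claw": 0},{"dx": 0,"dy": 0,"dz": 101,"wx": 0,"wy": 0,"wz": 0,"claw": 0}])

```text
clock: 20.7
ee_pos: [0.4288, 0.2319, 0.0817]
ee_rot: [[-0.075, -0.997, -0.004], [-0.997, 0.075, -0.005], [0.005, 0.004, -1.0]]
ft_force: [-0.0, 0.0, -0.1]
width: 1.0
grip_force: 0.0
```

play_rows(deltas=[{"dx": 0,"dy": 0,"dz": 0,"wx": 0,"wy": 0,"wz": 0,"claw": 0.2},{"dx": 0,"dy": 0,"dz": 0,"wx": 0,"wy": 0,"wz": 0,"claw": 1},{"dx": 0,"dy": 0,"dz": 0,"wx": 0,"wy": 0,"wz": 0,"claw": 1},{"dx": 0,"dy": 0,"dz": 0,"wx": 0,"wy": 0,"wz": 0,"claw": 1},{"dx": 0,"dy": 0,"dz": 0,"wx": 0,"wy": 0,"wz": 0,"claw": 1}])

```text
clock: 21.12
ee_pos: [0.43, 0.2341, 0.086]
ee_rot: [[-0.074, -0.997, 0.001], [-0.997, 0.074, 0.001], [-0.001, -0.001, -1.0]]
ft_force: [0.2, -0.1, 0.4]
width: 0.684
grip_force: 0.0
```

play_rows(deltas=[{"dx": 0,"dy": 0,"dz": 0,"wx": 0,"wy": 0,"wz": 0,"claw": 1},{"dx": 0,"dy": 0,"dz": 0,"wx": 0,"wy": 0,"wz": 0,"claw": 1},{"dx": 0,"dy": 0,"dz": 0,"wx": 0,"wy": 0,"wz": 0,"claw": 1},{"dx": 0,"dy": 0,"dz": 0,"wx": 0,"wy": 0,"wz": 0,"claw": 1},{"dx": 0,"dy": 0,"dz": 0,"wx": 0,"wy": 0,"wz": 0,"claw": 1}])

```text
clock: 21.53
ee_pos: [0.4297, 0.2339, 0.0857]
ee_rot: [[-0.074, -0.997, 0.001], [-0.997, 0.074, 0.001], [-0.001, -0.001, -1.0]]
ft_force: [-1.8, -0.8, 6.0]
width: 0.567
grip_force: 25.0
```

```bash
python3 -c "
from h import *
go(.6084,-.0413,.23)
print(arm.state()['grip_force'])
"
```

```text
clk 21.53 pos [0.4297 0.2339 0.0857] D [ 261.2 -198.5 -144.4] W [-0.03  0.04 -0.02] w 0.567 F [-1.8 -0.8  6. ]
25.001876950263977
```

play_rows(deltas=[{"dx": 0,"dy": 0,"dz": -15,"wx": 0,"wy": 0,"wz": 0,"claw": 1},{"dx": 0,"dy": 0,"dz": -50,"wx": 0,"wy": 0,"wz": 0,"claw": 1},{"dx": 0,"dy": 0,"dz": -88,"wx": 0,"wy": 0,"wz": 0,"claw": 1},{"dx": 10,"dy": -7,"dz": -125,"wx": 0,"wy": 0,"wz": 0,"claw": 1},{"dx": 32,"dy": -24,"dz": -152,"wx": 0,"wy": 0,"wz": 0,"claw": 1}])

```text
clock: 21.95
ee_pos: [0.4511, 0.2012, 0.2403]
ee_rot: [[-0.071, -0.997, 0.002], [-0.997, 0.071, 0.002], [-0.002, -0.002, -1.0]]
ft_force: [1.9, 0.5, -2.5]
width: 0.561
grip_force: 25.0
```

play_rows(deltas=[{"dx": 30,"dy": -23,"dz": 0,"wx": 0,"wy": 0,"wz": 0,"claw": 1},{"dx": 60,"dy": -46,"dz": 0,"wx": 0,"wy": 0,"wz": 0,"claw": 1},{"dx": 90,"dy": -69,"dz": 0,"wx": 0,"wy": 0,"wz": 0,"claw": 1},{"dx": 120,"dy": -92,"dz": 0,"wx": 0,"wy": 0,"wz": 0,"claw": 1},{"dx": 150,"dy": -114,"dz": 0,"wx": 0,"wy": 0,"wz": 0,"claw": 1}])

```text
clock: 22.37
ee_pos: [0.5541, 0.0403, 0.2368]
ee_rot: [[-0.074, -0.997, -0.0], [-0.997, 0.074, 0.0], [-0.0, 0.0, -1.0]]
ft_force: [0.1, 1.2, -1.8]
width: 0.566
grip_force: 25.0
```

play_rows(deltas=[{"dx": 30,"dy": -23,"dz": 0,"wx": 0,"wy": 0,"wz": 0,"claw": 1},{"dx": 55,"dy": -42,"dz": 0,"wx": 0,"wy": 0,"wz": 0,"claw": 1},{"dx": 72,"dy": -55,"dz": 0,"wx": 0,"wy": 0,"wz": 0,"claw": 1},{"dx": 78,"dy": -59,"dz": 0,"wx": 0,"wy": 0,"wz": 0,"claw": 1},{"dx": 79,"dy": -60,"dz": 0,"wx": 0,"wy": 0,"wz": 0,"claw": 1}])

```text
clock: 22.78
ee_pos: [0.6078, -0.0427, 0.2359]
ee_rot: [[-0.076, -0.997, -0.002], [-0.997, 0.076, -0.0], [0.0, 0.002, -1.0]]
ft_force: [-0.1, 1.3, -2.9]
width: 0.568
grip_force: 25.0
```

```bash
python3 -c "
from h import *
for _ in range(3): read_camera('scene')
go(.6084,-.0413,.1067)
print(arm.state()['grip_force'])
a=read_camera('scene')[150:330,230:450,::-1]; cv2.imwrite('pics/c2.png',cv2.resize(a,None,fx=3,fy=3,interpolation=2))
"
```

```text
clk 22.93 pos [ 0.6071 -0.0406  0.2368] D [  0.6  -1.4 130.1] W [ 0.04  0.01 -0.03] w 0.569 F [ 0.3  0.8 -1.8]
24.999505877494812
```

View pics/c2.png

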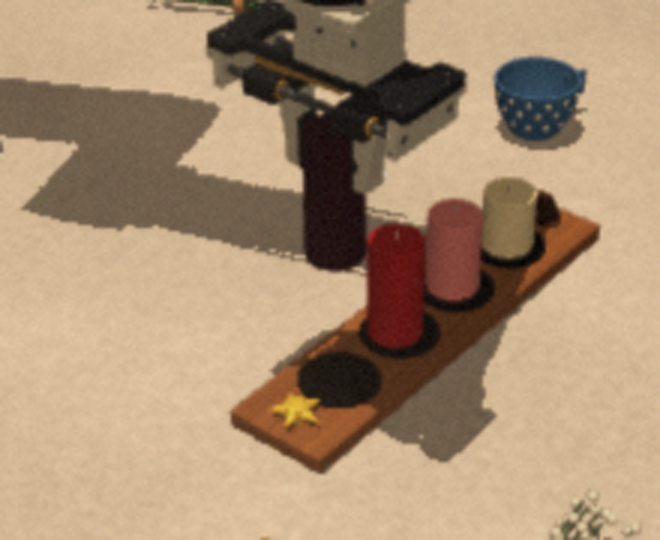

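The three placed candles stand upright on their plates, and plum hangs vertically above the plate by the star. I'll lower it.

play_rows(deltas=[{"dx": 1,"dy": -1,"dz": 15,"wx": 0,"wy": 0,"wz": 0,"claw": 1},{"dx": 1,"dy": -1,"dz": 42,"wx": 0,"wy": 0,"wz": 0,"claw": 1},{"dx": 1,"dy": -1,"dz": 70,"wx": 0,"wy": 0,"wz": 0,"claw": 1},{"dx": 1,"dy": -1,"dz": 95,"wx": 0,"wy": 0,"wz": 0,"claw": 1},{"dx": 1,"dy": -1,"dz": 108,"wx": 0,"wy": 0,"wz": 0,"claw": 1}])

```text
clock: 23.4
ee_pos: [0.6066, -0.0411, 0.1264]
ee_rot: [[-0.073, -0.997, -0.003], [-0.997, 0.073, 0.0], [0.0, 0.003, -1.0]]
ft_force: [-0.2, -0.3, -1.9]
width: 0.563
grip_force: 25.0
```

play_rows(deltas=[{"dx": 0,"dy": 0,"dz": 4,"wx": 0,"wy": 0,"wz": 0,"claw": 1},{"dx": 0,"dy": 0,"dz": 8,"wx": 0,"wy": 0,"wz": 0,"claw": 1},{"dx": 0,"dy": 0,"dz": 12,"wx": 0,"wy": 0,"wz": 0,"claw": 1},{"dx": 0,"dy": 0,"dz": 15,"wx": 0,"wy": 0,"wz": 0,"claw": 1},{"dx": 0,"dy": 0,"dz": 16,"wx": 0,"wy": 0,"wz": 0,"claw": 1}])

```text
clock: 23.82
ee_pos: [0.609, -0.042, 0.1136]
ee_rot: [[-0.074, -0.997, 0.001], [-0.997, 0.074, 0.0], [-0.0, -0.001, -1.0]]
ft_force: [0.2, -0.3, -2.5]
width: 0.565
grip_force: 25.0
```

```bash
python3 -c "
from h import *
for _ in range(3): read_camera('scene')
go(.6084,-.0413,.1067)
"
```

```text
clk 23.97 pos [ 0.609  -0.0423  0.1137] D [-1.   0.7  7. ] W [-0.05  0.01 -0.04] w 0.567 F [-0.  -1.  -2.1]
```

play_rows(deltas=[{"dx": -1,"dy": 0.5,"dz": 1.5,"wx": 0,"wy": 0,"wz": 0,"claw": 1},{"dx": -1,"dy": 0.5,"dz": 3,"wx": 0,"wy": 0,"wz": 0,"claw": 1},{"dx": -1,"dy": 0.5,"dz": 4.5,"wx": 0,"wy": 0,"wz": 0,"claw": 1},{"dx": -1,"dy": 0.5,"dz": 6,"wx": 0,"wy": 0,"wz": 0,"claw": 1},{"dx": -1,"dy": 0.5,"dz": 7.2,"wx": 0,"wy": 0,"wz": 0,"claw": 1}])

```text
clock: 24.38
ee_pos: [0.6084, -0.0415, 0.1067]
ee_rot: [[-0.073, -0.997, 0.0], [-0.997, 0.073, -0.0], [0.0, -0.0, -1.0]]
ft_force: [-5.9, 2.2, 16.0]
width: 0.57
grip_force: 25.0
```

```bash
python3 -c "
from h import *
for _ in range(3): read_camera('scene')
go(.6084,-.0413,.1067)
"
```

```text
clk 24.53 pos [ 0.6083 -0.0414  0.1067] D [-0.1 -0.1  0. ] W [-0.02 -0.01 -0.02] w 0.568 F [-2.8  0.6  6.2]
```

play_rows(deltas=[{"dx": 0,"dy": 0,"dz": 0,"wx": 0,"wy": 0,"wz": 0,"claw": 0.4},{"dx": 0,"dy": 0,"dz": 0,"wx": 0,"wy": 0,"wz": 0,"claw": 0.35},{"dx": 0,"dy": 0,"dz": 0,"wx": 0,"wy": 0,"wz": 0,"claw": 0.2},{"dx": 0,"dy": 0,"dz": 0,"wx": 0,"wy": 0,"wz": 0,"claw": 0},{"dx": 0,"dy": 0,"dz": 0,"wx": 0,"wy": 0,"wz": 0,"claw": 0}])

```text
clock: 24.95
ee_pos: [0.6083, -0.0413, 0.1058]
ee_rot: [[-0.074, -0.997, -0.0], [-0.997, 0.074, -0.0], [0.0, 0.0, -1.0]]
ft_force: [-0.8, 0.1, 0.6]
width: 0.817
grip_force: 0.0
```

play_rows(deltas=[{"dx": 0,"dy": 0,"dz": 0,"wx": 0,"wy": 0,"wz": 0,"claw": 0},{"dx": 0,"dy": 0,"dz": -10,"wx": 0,"wy": 0,"wz": 0,"claw": 0},{"dx": 0,"dy": 0,"dz": -35,"wx": 0,"wy": 0,"wz": 0,"claw": 0},{"dx": 0,"dy": 0,"dz": -70,"wx": 0,"wy": 0,"wz": 0,"claw": 0},{"dx": 0,"dy": 0,"dz": -105,"wx": 0,"wy": 0,"wz": 0,"claw": 0}])

```text
clock: 25.37
ee_pos: [0.6076, -0.0415, 0.2121]
ee_rot: [[-0.074, -0.997, -0.002], [-0.997, 0.074, -0.001], [0.001, 0.002, -1.0]]
ft_force: [0.9, 0.6, 1.4]
width: 0.995
grip_force: 0.0
```

play_rows(deltas=[{"dx": 30,"dy": 0,"dz": 0,"wx": 0,"wy": 0,"wz": 0,"claw": 0},{"dx": 65,"dy": 10,"dz": 0,"wx": 0,"wy": 0,"wz": 0,"claw": 0},{"dx": 100,"dy": 20,"dz": 0,"wx": 0,"wy": 0,"wz": 0,"claw": 0},{"dx": 135,"dy": 30,"dz": 0,"wx": 0,"wy": 0,"wz": 0,"claw": 0},{"dx": 170,"dy": 40,"dz": 0,"wx": 0,"wy": 0,"wz": 0,"claw": 0}])

```text
clock: 25.78
ee_pos: [0.5551, -0.2092, 0.212]
ee_rot: [[-0.073, -0.997, 0.001], [-0.997, 0.073, -0.0], [0.0, -0.001, -1.0]]
ft_force: [0.2, 0.2, -0.8]
width: 1.004
grip_force: 0.0
```

play_rows(deltas=[{"dx": 30,"dy": 10,"dz": 0,"wx": 0,"wy": 0,"wz": 0,"claw": 0},{"dx": 60,"dy": 20,"dz": 0,"wx": 0,"wy": 0,"wz": 0,"claw": 0},{"dx": 80,"dy": 30,"dz": 0,"wx": 0,"wy": 0,"wz": 0,"claw": 0},{"dx": 90,"dy": 35,"dz": 0,"wx": 0,"wy": 0,"wz": 0,"claw": 0},{"dx": 90,"dy": 35,"dz": 0,"wx": 0,"wy": 0,"wz": 0,"claw": 0}])

```text
clock: 26.2
ee_pos: [0.5131, -0.2968, 0.2116]
ee_rot: [[-0.076, -0.997, 0.0], [-0.997, 0.076, -0.0], [0.0, -0.0, -1.0]]
ft_force: [-0.6, -0.5, 0.1]
width: 0.998
grip_force: 0.0
```

```bash
python3 -c "
from h import *
go(.5,-.3,.2)
im=save('top','top9.png')
a=im[160:330,80:560,::-1]; b=read_camera('scene')[170:330,220:450,::-1]
cv2.imwrite('pics/c3.png',np.vstack([cv2.resize(a,(800,283),interpolation=2),cv2.copyMakeBorder(cv2.resize(b,(446,310),interpolation=2),0,0,0,354,0)]))
"
```

```text
clk 26.20 pos [ 0.5131 -0.2968  0.2116] D [ 4.2 12.8 11.6] W [-0.02 -0.01 -0.18] w 0.998 F [-0.6 -0.5  0.1]
```

View pics/c3.png

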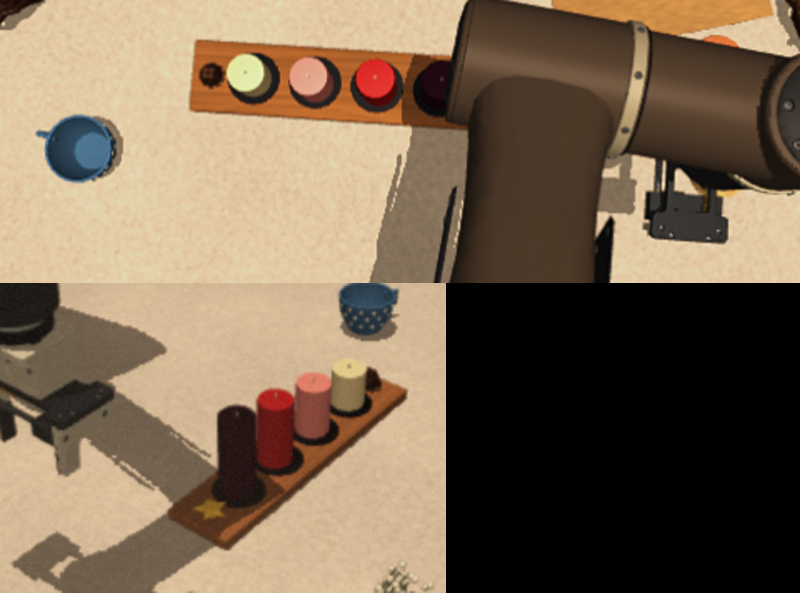

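All four stand upright and in order. I'll do a quick numeric check of the three visible tops, with wicks at crop (247,72), (309,75) and (376,77).

```bash
python3 -c "
from h import *
for n,(u,v),h in [('cream',(247,72),.06),('pink',(309,75),.08),('red',(376,77),.1)]:
    print(n,ray('top',(u*.6+80,v*.6+160),h+.025)[:2])
"
```

```text
cream [0.62563266 0.20875794]
pink [0.61823543 0.12520743]
red [0.61227322 0.03874913]
```

Each of the three is within about 5 mm of its plate centre, so I'm handing in.

```bash
python3 -c "
from h import *
print(arm.job_done())"
```

```text
the job is handed in; nothing more can be done
None
```

The job is handed in with all four candles upright on their plates, plum, red, pink, cream from star to cone; red, pink and cream measured within about 5 mm of centre, plum (hidden from the top camera) was checked only by its release position and the scene view, and the judge gave no verdict.

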